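Lift the cleaning-tank lid off with the lifter

TASK

The lid of the rectangular cleaning tank is not to be touched by the gripper: take the two-pronged lifter out of its stand, hook it under the lid's bow handle, lift the lid off the tank and lay it down gently, flat and bow upwards, inside the low drip tray. Then unhook the lifter, hang it back upright in its stand by its crossbar handle and let go. Do not shift the round pot's lid, the bottles, the jar, the cup or the brake caliper.

Things in the scene. Friction and masses are not known exactly. Their poses are not given: they have to be found in the camera images.
- tank: rectangular stainless cleaning tank, fixed, open under its lid with castings inside; lower body 150 (x) x 110 (y) mm up to 50 mm high, above it a neck 128 x 88 mm whose rim is 75 mm high. Origin: centre of its underside on the table, z up
- lid: loose stainless lid of the rectangular tank, 140 (x) x 100 (y) mm, 0.2 to 0.45 kg. Origin: centre of its skirt's lower edge, 63 mm above the table when on the tank. Skirt 12 mm deep, 3 mm thick, round the tank's neck with 3 mm play; flat top 16 mm above the origin, bow handle over its middle
- lid_bow (a point): middle of the lid's bow handle: axis of a level 8 mm round bar along the lid's x, 46 mm above the lid's top (62 mm above the lid's origin), with legs at x = +-42 mm (76 mm clear between them)
- lifter: loose lid lifter, 0.16 kg: black handle bar 22 (x) x 104 (y) x 30 (z) mm, a steel stem hanging from its middle, at z = -70 mm a crossbar, below it two J-shaped prongs of 8 mm round bar at y = +-18 mm (44 mm wide overall). Origin: centre of the handle's underside, z up. The shanks go down at x = 0, then run towards +x and turn up to tips at x = 26 mm
- lifter_seat (a point): point in the lifter's hook where the axis of a bow bar rests: lifter x = 13, y = 0, z = -92 mm. The hook opens upwards between x = 4 and 22 mm; inner floor z = -96, lowest point z = -104, top of the tips z = -80 mm. A lid hung in it swings about the bar if moved fast and settles slowly
- rack: fixed stand of the lifter: base 80 (x) x 96 (y) mm, two upright blue plates 60 mm long in x, 10 mm thick, at y = +-37 mm (64 mm clear between), tops 120 mm high. The lifter hangs between them, handle bar lying across their tops along y (its origin 120 mm above the stand's), prongs pointing to either end. Origin: centre of the underside on the table
- tray: fixed aluminium drip tray, 180 (x) x 145 (y) mm outside, rim 12 mm high, walls 4 mm, inner floor 4 mm above its origin. Origin: centre of its underside on the table
- pot: fixed round stainless pot, 104 mm across (base 120 mm), 70 mm high, not part of the job. Origin: centre of its underside
- pot_lid: loose round lid of that pot, 116 mm across with a 60 mm bow handle, top of the bow 119 mm above the table; leave alone. Origin: centre of its rim's underside, 70 mm above the table
- can_a: bystander: tall bottle 66 mm across, 200 mm high. Origin: centre of its underside
- can_b: bystander: tall bottle 66 mm across, 200 mm high. Origin: centre of its underside
- jar_a: bystander: small jar 50 mm across, 80 mm high. Origin: centre of its underside
- jar_b: bystander: small dark steel cup 52 mm across, 70 mm high. Origin: centre of its underside
- caliper: bystander: aluminium brake caliper, 70 (x) x 100 (y) x 48 mm high. Origin: underside

How it is judged:
By the outcome, as a careful person would: the job done as asked, in the order asked, and still so for the second after the job is handed in, with the robot touching nothing.
It also fails if it takes over 72 s, if anything falls off the work surface, if the arm or the gripper's body presses on something with over 40 N, if the wrist force passes 120 N, or if a joint passes its speed limit or range.

ROBOT

A 6-joint arm with a two-finger parallel gripper is mounted at the origin on the work surface. World frame = base frame: x ahead of the robot, y to its left, z up, the work surface at z = 0. Lengths are in m, angles in rad, forces in N, time in s.
With the tool pointing down it reaches from about 0.225 to 0.875 m from the base axis. Payload 3.4 kg.
Tool frame: the origin (TCP) lies between the finger pads; the fingertips stand 11 mm ahead of it and the grasp point (between the pads) lies 8 mm behind it (tips_ahead is the distance from the TCP to the fingertips, in m); z points along the fingers, x is the direction in which the jaws open and shut, and the axes are right-handed (so a half turn about z gives the same grasp; the last joint's range is limited). The gripper opens to 85 mm and grips with 20 to 120 N. Pads are 22 mm wide; open, the fingers measure 114 mm over their backs; the gripper's body (76 mm by 85 mm) begins 54 mm behind the grasp point. The pads swing forward as they close: fully open they stand 13 mm farther back than shut.
Start: joints at [1.145, 0.276, 1.505, -0, 1.361, -0.121], TCP at [0.173, 0.549, 0.242] pointing down, gripper open.
Joint ranges: [-2.89, 2.89], [-0.75, 2.08], [0.22, 2.7], [-1.18, 4.32], [0.11, 2.71], [-2.7, 2.7]. Speed limits (rad/s): [2.57, 2.57, 3.14, 3.14, 3.14, 3.14].

INTERFACE

Orientations are given as a unit quaternion [w, x, y, z].
In Python, from rig import get_state, get_image, sign_off, masks_of, tips_ahead gives the robot as it stands.
- The arm moves only by the tool play_rows, never from a script. Its argument "series" is a list of rows, each an object of numbers: "fingers": the closure, from -1 (fully open) to 1 (shut); "dx", "dy", "dz": the shift along the world's x, y, z in mm; "turn": the turn about the world's z in rad. A call has 1 to 20 rows; each row shifts and turns the pose as measured when the row begins; what a row does not reach is not made up. A row lasts 1/12 s, in which the tool goes at most 41.7 mm and 7.16 degrees, less where a joint would pass 70% of its speed; a pose out of reach is approached as far as the arm can. A call with a gripper value outside its range is refused whole. The fingers move at their own pace and stop on an object; "squeeze" is the grip in N (left out, the last holds). Time passes only in rows, so rows that do not move let the fingers close. It gives the time, the measured TCP pose, the force and the opening at its end, in the units of the state.
- get_state(): the state, without advancing time (a new reading comes with each control period).
- get_image(name): name is "side" or "top"; returns a dict with "pixels" (384x512x3 uint8, red, green, blue), "vfov" (degrees; the focal length in pixels is half the picture's height over the tangent of half this angle, whatever the lens; pixels are square), "cx", "cy" (the principal point, pixels), "rvec" (rotation vector, rad) and "tvec" (3), from world to camera coordinates, as OpenCV has them. Camera axes: x right, y down, z forward; pixel columns grow to the right and rows downward; lengths in m; the calibration is good to about 2 mm. A picture is of the moment at which its call begins. There is no depth.
- sign_off(): hands the job in, once; it reports no verdict.
Trained networks look in a picture, given as the dict that the camera call returned (one of the last four; its "shot" number tells which), for a name from the list of things; names that differ only in an ending like _2 or _b are one class to them, and where a whole thing is asked for, a point or a joint stands for the part that bears it (a point fixed in the world has none). Each returns a list of dicts, best first, with "p" (0 to 1); they miss things now and then, are a little off and sometimes report something else, mostly with a low value. They report only what shows in the picture. A call takes as long as a camera call.
- masks_of(picture, label): "region" (384x512 bool, what is visible of it) and "xy" ([column, row] in pixels, amid what is visible of it).
The state is a dict: "clock": time; "qpos": joint angles; "qd": joint speeds; "effort": joint torques, N m; "position": TCP position; "ee_rot": TCP orientation; "contact_force": force on the tool from outside, world axes, zero at the start; "moment": the same for the moment, N m; "width": finger opening in m.
Only numpy, scipy, OpenCV 4.12 (cv2) and the standard library are available. Lean on these libraries where they do the work, as an engineer would, in place of code of your own. Each camera call takes 0.05 s, during which the arm holds its last target. There are 200 camera calls.

## Working session

There is one attempt and no reset: what is moved stays moved. The work goes in short steps, Python scripts to look and compute and a tool call to move; the robot and the scene stay as the last step left them, time stands still between calls to the robot, and variables do not carry over. Pictures are saved under pics/ and viewed, about 8 in all and at most 12, crops included, and the job is handed in when it is done.

Besides the shell and the picture viewer there is one more tool, called after ">>>" as name(argument=value, ...), one argument or row to a line, values as JSON. play_rows: Moves the arm, as the interface text tells. Its arguments: {"type":"object","properties":{"series":{"type":"array"},"squeeze":{"type":"number"}},"required":["series"]}

```bash
mkdir -p pics; cat > h.py <<'E'
import numpy as np, cv2
from rig import *
def cam(im):
    R=cv2.Rodrigues(np.array(im['rvec'],float))[0]; t=np.array(im['tvec'],float).ravel()
    f=im['pixels'].shape[0]/2/np.tan(np.radians(im['vfov'])/2)
    return R,t,f,im['cx'],im['cy']
def ray(im,u,v):
    R,t,f,cx,cy=cam(im); d=R.T@np.array([(u-cx)/f,(v-cy)/f,1]); return -R.T@t,d
def atz(im,uv,z):
    o,d=ray(im,*uv); return o+d*(z-o[2])/d[2]
def proj(im,p):
    R,t,f,cx,cy=cam(im); c=R@np.array(p,float)+t; return f*c[0]/c[2]+cx,f*c[1]/c[2]+cy
def tri(i1,a,i2,b):
    o1,d1=ray(i1,*a);o2,d2=ray(i2,*b)
    s=np.linalg.lstsq(np.c_[d1,-d2],o2-o1,rcond=None)[0]
    p,q=o1+s[0]*d1,o2+s[1]*d2; return (p+q)/2,np.linalg.norm(p-q)
def save(im,name,box=None,sc=1):
    x=im['pixels'][:,:,::-1]
    if box: x=x[box[1]:box[3],box[0]:box[2]]
    cv2.imwrite('pics/'+name,cv2.resize(x,None,fx=sc,fy=sc,interpolation=cv2.INTER_CUBIC))
E
python3 - <<'E'
from h import *
s=get_state();print(s, tips_ahead if not callable(tips_ahead) else tips_ahead())
for n in ('top','side'):
    im=get_image(n); save(im,n+'0.png',sc=1.5)
    print(n,'cam at',ray(im,0,0)[0].round(3),im['vfov'],im['cx'],im['cy'])
    for l in ['tank','lid','lid_bow','lifter','rack','tray','pot','pot_lid','can_a','jar_a','jar_b','caliper']:
        for m in masks_of(im,l)[:3]:
            r=m['region'];c=r.nonzero()
            if r.sum(): print(n,l,round(m['p'],2),np.round(m['xy']),r.sum(),(c[1].min(),c[0].min(),c[1].max(),c[0].max()),atz(im,m['xy'],0.0)[:2].round(3))
E
```

```text
{'clock': 0.0, 'qpos': array([ 1.14499228e+00,  2.76591561e-01,  1.50614462e+00, -1.34949338e-06,
        1.36071379e+00, -1.20987439e-01]), 'qd': array([-5.18205195e-05, -1.21951807e-03,  1.22771017e-03,  2.92755365e-04,
       -1.03451696e-03,  1.68800035e-04]), 'effort': array([ 1.60752013e-03, -4.16783524e+01, -2.45797795e+01, -1.53996175e-04,
        1.10531659e-02,  1.77881965e-06]), 'position': array([0.17235047, 0.54801734, 0.24143709]), 'ee_rot': array([ 4.55546681e-04,  8.06262010e-01,  5.91557867e-01, -8.09248132e-04]), 'contact_force': array([ 1.0430818 , -0.14035862,  0.5559751 ]), 'moment': array([ 0.03957768,  0.00195075, -0.02213909]), 'width': 0.08580429440780563} 0.011
top cam at [0.435 0.018 1.074] 55.856619243606104 258.6331865004324 193.23184422511824
top tank 0.83 [146. 246.] 559 (np.int64(125), np.int64(210), np.int64(163), np.int64(274)) [0.43 0.35]
top lid 0.6 [127. 243.] 1864 (np.int64(103), np.int64(212), np.int64(153), np.int64(270)) [0.437 0.407]
top lid_bow 0.66 [132. 242.] 1891 (np.int64(103), np.int64(213), np.int64(154), np.int64(270)) [0.439 0.393]
t
[... 2954 characters left out ...]
), np.int64(283), np.int64(184)) [ 0.542 -0.229]
side jar_a 0.65 [271. 261.] 596 (np.int64(257), np.int64(247), np.int64(278), np.int64(280)) [0.523 0.146]
side jar_a 0.63 [309. 183.] 1065 (np.int64(291), np.int64(154), np.int64(321), np.int64(206)) [ 0.426 -0.185]
side jar_b 0.82 [274. 172.] 358 (np.int64(268), np.int64(158), np.int64(283), np.int64(184)) [ 0.542 -0.229]
side jar_b 0.65 [271. 261.] 596 (np.int64(257), np.int64(247), np.int64(278), np.int64(280)) [0.523 0.146]
side jar_b 0.63 [309. 183.] 1065 (np.int64(291), np.int64(154), np.int64(321), np.int64(206)) [ 0.426 -0.185]
side caliper 0.94 [310. 255.] 854 (np.int64(295), np.int64(234), np.int64(324), np.int64(272)) [0.422 0.114]
```

View pics/top0.png

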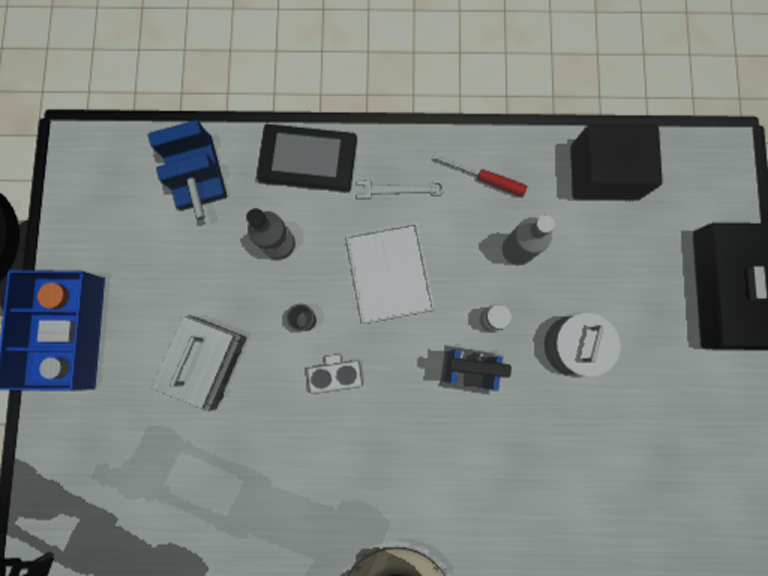

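View pics/side0.png

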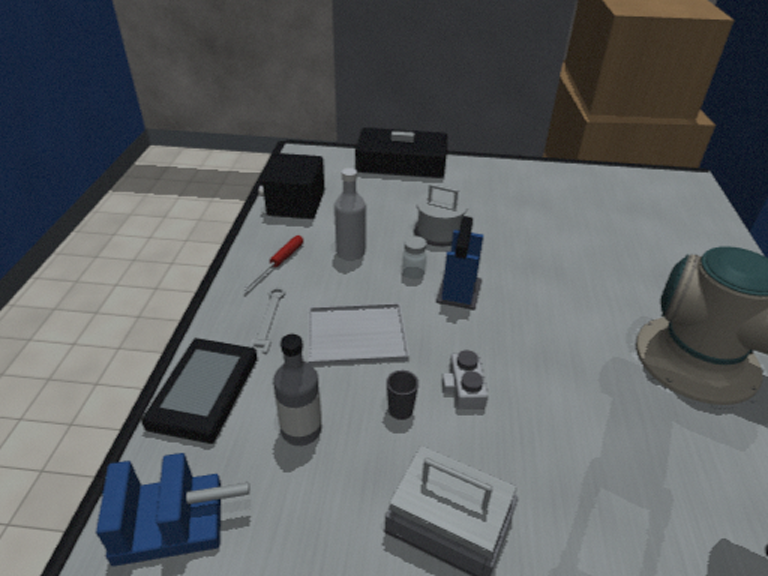

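```bash
cat >> h.py <<'E'
from scipy.optimize import minimize
def box(lx,ly,z0,z1): return np.array([[a*lx/2,b*ly/2,z] for a in(-1,1) for b in(-1,1) for z in(z0,z1)])
def place(P,x,y,yaw,z=0):
    c,s=np.cos(yaw),np.sin(yaw); return np.c_[P[:,0]*c-P[:,1]*s+x,P[:,0]*s+P[:,1]*c+y,P[:,2]+z]
def fill(im,parts,pose,S=4):
    m=np.zeros((384*S,512*S),np.uint8)
    for P in parts:
        q=np.array([proj(im,p) for p in place(P,*pose)])
        h=cv2.convexHull((np.round((q+.5)*S)).astype(np.int32)); cv2.fillConvexPoly(m,h,1)
    return cv2.resize(m.astype(np.float32),(512,384),interpolation=cv2.INTER_AREA)
def fit(views,parts,x0,z=0):
    def c(p):
        e=0
        for im,reg in views:
            a=fill(im,parts,(p[0],p[1],p[2],z)); b=reg.astype(np.float32); e+=1-np.minimum(a,b).sum()/np.maximum(a,b).sum()
        return e/len(views)
    best=None
    for dyaw in (-.15,0,.15):
        s0=np.array([x0[0],x0[1],x0[2]+dyaw]); sim=np.vstack([s0]+[s0+d for d in np.diag([.02,.02,.12])])
        r=minimize(c,s0,method='Nelder-Mead',options=dict(initial_simplex=sim,xatol=3e-4,fatol=1e-4,maxfev=150))
        if best is None or r.fun<best.fun: best=r
    return best.x,best.fun
def best(im,l): return masks_of(im,l)[0]['region']
def wire(img,im,P,S,off,col=(0,255,0)):
    for i in range(8):
        for j in range(i):
            if bin(i^j).count('1')==1:
                a,b=[tuple(int(round((v-o+.5)*S)) for v,o in zip(proj(im,P[k]),off)) for k in (i,j)]
                cv2.line(img,a,b,col,1)
LIDBOX=box(.14,.10,0,.016)
BOW=box(.092,.008,.016,.066)
TRAY=box(.18,.145,0,.012)
HAND=box(.022,.104,0,.03)
E
cat > m1.py <<'E'
from h import *
T=get_image('top');S=get_image('side')
lt,ls=best(T,'lid'),best(S,'lid')
for v in ([(T,lt)],[(S,ls)],[(T,lt),(S,ls)]):
    r=fit(v,[LIDBOX,BOW],(.43,.37,-.42),.063);print('lid',r[0].round(4),round(r[1],3))
L=r[0]
tt,ts=best(T,'tray'),best(S,'tray')
for v in ([(T,tt)],[(S,ts)],[(T,tt),(S,ts)]):
    r=fit(v,[TRAY],(.63,.02,.18));print('tray',r[0].round(4),round(r[1],3))
TR=r[0]
g=T['pixels'].max(2); blk=(g<50); blk[:230]=0;blk[262:]=0;blk[:,:294]=0;blk[:,345:]=0
n,lab,st,_=cv2.connectedComponentsWithStats(blk.astype(np.uint8)); k=1+st[1:,4].argmax(); lb=lab==k; print(st[k])
r=fit([(T,lb)],[HAND],(.43,-.14,0),.12);print('handle top',r[0].round(4),round(r[1],3))
H=r[0]
sl=best(S,'lifter');r=fit([(S,sl)],[HAND],H,.12);print('handle side',r[0].round(4),round(r[1],3))
def view(im,x0,y0,w,h,s,items):
    img=cv2.resize(im['pixels'][y0:y0+h,x0:x0+w,::-1],None,fx=s,fy=s,interpolation=cv2.INTER_CUBIC)
    for P,p,z in items: wire(img,im,place(P,*p,z),s,(x0,y0))
    return img
it=[(LIDBOX,L,.063),(TRAY,TR,0)]
a=view(T,290,190,60,75,5,[]);b=view(T,290,190,60,75,5,[(HAND,H,.12)])
c=view(S,280,140,60,75,5,[(HAND,H,.12)]);
d=view(T,95,205,75,75,4,it)
e=view(S,250,290,100,94,3,it)
W=np.zeros((600,800,3),np.uint8)
for i,(x,y) in zip((b,a,d,e),((0,0),(300,0),(0,300+0),(0,0))):
    pass
W=np.zeros((600,800,3),np.uint8)
def put(i,x,y):
    h=min(i.shape[0],600-y);w=min(i.shape[1],800-x);W[y:y+h,x:x+w]=i[:h,:w]
put(a[:375],0,0);put(b,200+100,0) 
put(cv2.resize(c,None,fx=.66,fy=.8),600,0)
put(cv2.resize(d,None,fx=.75,fy=.75),0,375);put(cv2.resize(e,None,fx=.8,fy=.8),230,375)
put(cv2.resize(view(T,225,142,70,80,3,it),None,fx=.95,fy=.95),480,375)
cv2.imwrite('pics/m1.png',W)
E
python3 m1.py
```

```text
lid [ 0.4434  0.377  -0.3535] 0.038
lid [ 0.4477  0.3774 -0.3592] 0.024
lid [ 0.4459  0.3774 -0.357 ] 0.05
tray [0.6245 0.0198 0.1986] 0.025
tray [0.6293 0.0197 0.1987] 0.025
tray [0.6267 0.0197 0.1976] 0.041
[296 234  44  25 324]
handle top [ 0.445  -0.131   0.0605] 0.725
handle side [ 0.4426 -0.1345 -0.0815] 0.262
```

View pics/m1.png

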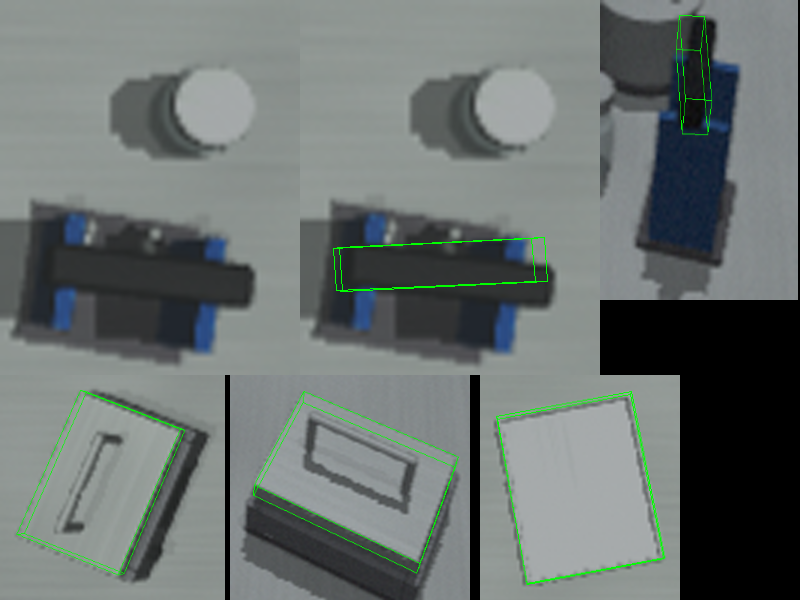

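```bash
cat > m2.py <<'E'
from h import *
T=get_image('top');S=get_image('side')
tip=lambda s: box(.034,.008,-.104,-.08)+np.array([.013,.018*s,0])
V=[]
for im,(x0,y0,x1,y1) in ((T,(294,230,345,262)),(S,(295,140,322,180))):
    p=im['pixels'].astype(int); b=(p.max(2)<62)&(p.max(2)-p.min(2)<14); q=np.zeros_like(b);q[y0:y1,x0:x1]=b[y0:y1,x0:x1]
    ml=best(im,'lifter'); print(q.sum(),ml.sum(),(q&ml).sum()); V.append((im,ml))
parts=[HAND,tip(1),tip(-1)]
r=fit(V[:1],parts,(.44,-.138,-.09),.12);print('top',r[0].round(4),round(r[1],3));A=r[0]
r=fit(V[:1],[HAND],(.44,-.138,-.09),.12);print('top handonly',r[0].round(4),round(r[1],3))
r=fit(V[1:],[HAND],(.44,-.138,-.09),.12);print('side',r[0].round(4),round(r[1],3));B=r[0]
def view(im,x0,y0,w,h,s,items):
    img=cv2.resize(im['pixels'][y0:y0+h,x0:x0+w,::-1],None,fx=s,fy=s,interpolation=cv2.INTER_CUBIC)
    for P,p,z in items: wire(img,im,place(P,*p,z),s,(x0,y0))
    return img
M=[(p,A,.12) for p in parts]+[(box(.06,.01,0,.12)+[0,s*.037,0],A,0) for s in(1,-1)]
M2=[(p,B,.12) for p in parts]+[(box(.06,.01,0,.12)+[0,s*.037,0],B,0) for s in(1,-1)]
W=np.hstack([view(T,292,225,55,45,7,M),view(S,288,140,40,70,10,M2)[:315*1]]) if 0 else None
a=view(T,292,225,55,50,7,M);b=view(S,288,140,40,70,8,M2)
W=np.zeros((560,800,3),np.uint8);W[:350,:385]=a;W[:,400:720]=b;cv2.imwrite('pics/m2.png',W)
# bystanders
for l,z in (('can_a',.2),('jar_a',.07),('pot_lid',.085),('caliper',.048)):
    for m in masks_of(T,l)[:2]: print(l,round(m['p'],2),atz(T,m['xy'],z*.9)[:2].round(3))
E
python3 m2.py
```

```text
712 396 364
233 200 190
top [ 0.4389 -0.135  -0.1048] 0.111
top handonly [ 0.439  -0.135  -0.1057] 0.143
side [ 0.4431 -0.1366 -0.0887] 0.18
can_a 0.87 [0.661 0.21 ]
can_a 0.69 [ 0.652 -0.21 ]
jar_a 0.85 [0.515 0.183]
pot_lid 0.78 [ 0.484 -0.344]
caliper 0.85 [0.421 0.129]
```

View pics/m2.png

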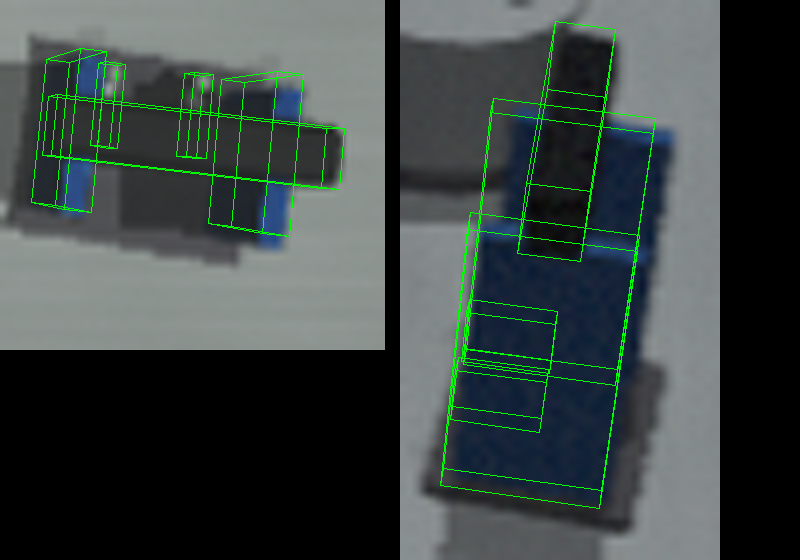

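>>> play_rows(
  series=[
    {"fingers": -1,"dx": 13,"dy": -34,"turn": -0.068},
    {"dx": 13,"dy": -34,"turn": -0.068},
    {"dx": 13,"dy": -34,"turn": -0.068},
    {"dx": 13,"dy": -34,"turn": -0.068},
    {"dx": 13,"dy": -34,"turn": -0.068},
    {"dx": 13,"dy": -34,"turn": -0.068},
    {"dx": 13,"dy": -34,"turn": -0.068},
    {"dx": 13,"dy": -34,"turn": -0.068},
    {"dx": 13,"dy": -34,"turn": -0.068},
    {"dx": 13,"dy": -34,"turn": -0.068},
    {"dx": 13,"dy": -34,"turn": -0.068},
    {"dx": 13,"dy": -34,"turn": -0.068},
    {"dx": 13,"dy": -34,"turn": -0.068},
    {"dx": 13,"dy": -34,"turn": -0.068},
    {"dx": 13,"dy": -34,"turn": -0.068},
    {"dx": 13,"dy": -34,"turn": -0.068},
    {"dx": 13,"dy": -34,"turn": -0.068},
    {"dx": 13,"dy": -34,"turn": -0.068},
    {"dx": 13,"dy": -34,"turn": -0.068},
    {"dx": 13,"dy": -34,"turn": -0.068},
  ],
  squeeze=100,
)

```text
invalid input at $.series[0]: expected keys fingers, dx, dy, dz, turn
```

>>> play_rows(
  series=[
    {"fingers": -1,"dx": 13,"dy": -34,"dz": 0,"turn": -0.068},
    {"fingers": -1,"dx": 13,"dy": -34,"dz": 0,"turn": -0.068},
    {"fingers": -1,"dx": 13,"dy": -34,"dz": 0,"turn": -0.068},
    {"fingers": -1,"dx": 13,"dy": -34,"dz": 0,"turn": -0.068},
    {"fingers": -1,"dx": 13,"dy": -34,"dz": 0,"turn": -0.068},
    {"fingers": -1,"dx": 13,"dy": -34,"dz": 0,"turn": -0.068},
    {"fingers": -1,"dx": 13,"dy": -34,"dz": 0,"turn": -0.068},
    {"fingers": -1,"dx": 13,"dy": -34,"dz": 0,"turn": -0.068},
    {"fingers": -1,"dx": 13,"dy": -34,"dz": 0,"turn": -0.068},
    {"fingers": -1,"dx": 13,"dy": -34,"dz": 0,"turn": -0.068},
    {"fingers": -1,"dx": 13,"dy": -34,"dz": 0,"turn": -0.068},
    {"fingers": -1,"dx": 13,"dy": -34,"dz": 0,"turn": -0.068},
    {"fingers": -1,"dx": 13,"dy": -34,"dz": 0,"turn": -0.068},
    {"fingers": -1,"dx": 13,"dy": -34,"dz": 0,"turn": -0.068},
    {"fingers": -1,"dx": 13,"dy": -34,"dz": 0,"turn": -0.068},
    {"fingers": -1,"dx": 13,"dy": -34,"dz": 0,"turn": -0.068},
    {"fingers": -1,"dx": 13,"dy": -34,"dz": 0,"turn": -0.068},
    {"fingers": -1,"dx": 13,"dy": -34,"dz": 0,"turn": -0.068},
    {"fingers": -1,"dx": 13,"dy": -34,"dz": 0,"turn": -0.068},
    {"fingers": -1,"dx": 13,"dy": -34,"dz": 0,"turn": -0.068},
  ],
  squeeze=100,
)

```text
clock: 3.72
position: [0.4349, -0.1566, 0.2455]
ee_rot: [0.002, 0.997, -0.075, 0.011]
contact_force: [0.9, 0.4, 0.5]
width: 0.0853
```

>>> play_rows(
  series=[
    {"fingers": -1,"dx": 6,"dy": 21,"dz": 0,"turn": 0.05},
    {"fingers": -1,"dx": 0,"dy": 0,"dz": 0,"turn": 0},
    {"fingers": -1,"dx": 0,"dy": 0,"dz": -20,"turn": 0},
    {"fingers": -1,"dx": 0,"dy": 0,"dz": -20,"turn": 0},
    {"fingers": -1,"dx": 0,"dy": 0,"dz": -20,"turn": 0},
  ],
)

```text
clock: 4.13
position: [0.4481, -0.1506, 0.1885]
ee_rot: [0.007, 0.998, -0.059, 0.018]
contact_force: [-0.3, 0.4, -0.1]
width: 0.0853
```

```bash
python3 - <<'E'
from h import *
s=get_state();q=s['ee_rot'];print(s['position'].round(4),q.round(4),2*np.arctan2(q[2],q[1]),s['qpos'].round(3))
S=get_image('side');T=get_image('top');a=S['pixels'][60:220,240:380,::-1];b=T['pixels'][170:290,250:370,::-1]
W=np.zeros((600,800,3),np.uint8);W[:480,:420]=cv2.resize(a,(420,480));W[:380,420:800]=cv2.resize(b,(380,380));cv2.imwrite('pics/m3.png',W)
E
```

```text
[ 0.4481 -0.1506  0.1885] [ 0.0072  0.9981 -0.0587  0.0181] -0.11740476112478046 [-4.730e-01  1.410e-01  1.826e+00  1.000e-03  1.135e+00 -3.560e-01]
```

View pics/m3.png

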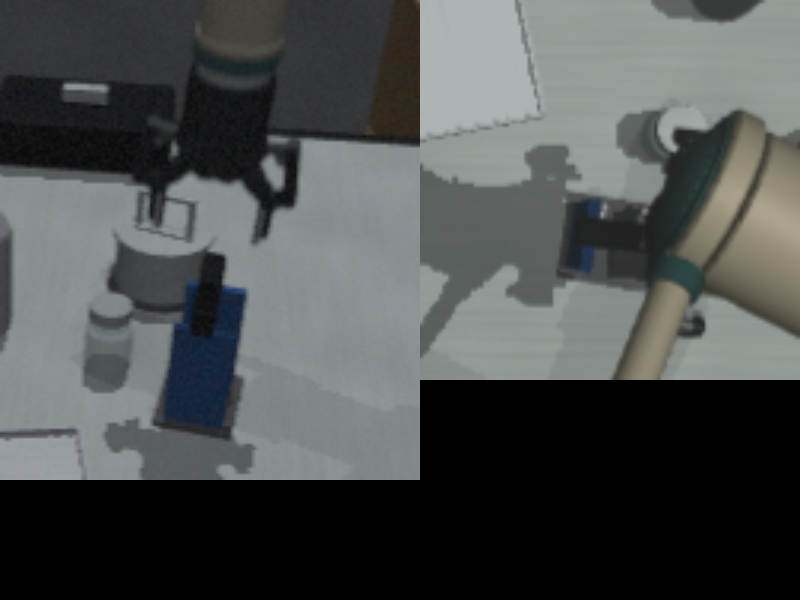

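>>> play_rows(
  series=[
    {"fingers": -1,"dx": 0,"dy": 0,"dz": 0,"turn": 0},
    {"fingers": -1,"dx": 0,"dy": 0,"dz": 0,"turn": 0},
    {"fingers": -1,"dx": 0,"dy": 0,"dz": 0,"turn": 0},
  ],
)

```text
clock: 4.48
position: [0.4459, -0.149, 0.1878]
ee_rot: [0.006, 0.998, -0.058, 0.015]
contact_force: [-0.4, 0.5, -0.5]
width: 0.0852
```

>>> play_rows(
  series=[
    {"fingers": -1,"dx": -3,"dy": 7,"dz": 0,"turn": 0.01},
    {"fingers": -1,"dx": -2,"dy": 6,"dz": 0,"turn": 0.01},
    {"fingers": -1,"dx": 0,"dy": 2,"dz": -12,"turn": 0},
    {"fingers": -1,"dx": 0,"dy": 0,"dz": -12,"turn": 0},
    {"fingers": -1,"dx": 0,"dy": 0,"dz": -12,"turn": 0},
    {"fingers": -1,"dx": 0,"dy": 0,"dz": -12,"turn": 0},
    {"fingers": -1,"dx": 0,"dy": 0,"dz": -8,"turn": 0},
    {"fingers": -1,"dx": 0,"dy": 0,"dz": 0,"turn": 0},
    {"fingers": -1,"dx": 0,"dy": 0,"dz": 0,"turn": 0},
  ],
)

```text
clock: 5.23
position: [0.443, -0.1302, 0.1374]
ee_rot: [0.008, 0.999, -0.044, 0.022]
contact_force: [-0.1, -0.1, 0.1]
width: 0.0852
```

>>> play_rows(
  series=[
    {"fingers": -1,"dx": -2,"dy": -4,"dz": -6,"turn": -0.01},
    {"fingers": -1,"dx": 0,"dy": 0,"dz": -5,"turn": 0},
    {"fingers": -1,"dx": 0,"dy": 0,"dz": 0,"turn": 0},
    {"fingers": 1,"dx": 0,"dy": 0,"dz": 0,"turn": 0},
    {"fingers": 1,"dx": 0,"dy": 0,"dz": 0,"turn": 0},
    {"fingers": 1,"dx": 0,"dy": 0,"dz": 0,"turn": 0},
    {"fingers": 1,"dx": 0,"dy": 0,"dz": 0,"turn": 0},
    {"fingers": 1,"dx": 0,"dy": 0,"dz": 0,"turn": 0},
    {"fingers": 1,"dx": 0,"dy": 0,"dz": 0,"turn": 0},
    {"fingers": 1,"dx": 0,"dy": 0,"dz": 0,"turn": 0},
    {"fingers": 1,"dx": 0,"dy": 0,"dz": 0,"turn": 0},
    {"fingers": 1,"dx": 0,"dy": 0,"dz": 0,"turn": 0},
  ],
)

```text
clock: 6.23
position: [0.4421, -0.1354, 0.1284]
ee_rot: [0.009, 0.998, -0.05, 0.024]
contact_force: [-1.3, 0.1, 0.6]
width: 0.0206
```

>>> play_rows(
  series=[
    {"fingers": 1,"dx": 0,"dy": 0,"dz": 8,"turn": 0},
    {"fingers": 1,"dx": 0,"dy": 0,"dz": 15,"turn": 0},
    {"fingers": 1,"dx": 0,"dy": 0,"dz": 20,"turn": 0},
    {"fingers": 1,"dx": 0,"dy": 0,"dz": 20,"turn": 0},
    {"fingers": 1,"dx": 0,"dy": 0,"dz": 20,"turn": 0},
    {"fingers": 1,"dx": 0,"dy": 0,"dz": 20,"turn": 0},
    {"fingers": 1,"dx": 0,"dy": 0,"dz": 20,"turn": 0},
    {"fingers": 1,"dx": 0,"dy": 0,"dz": 15,"turn": 0},
    {"fingers": 1,"dx": 0,"dy": 0,"dz": 0,"turn": 0},
    {"fingers": 1,"dx": 0,"dy": 0,"dz": 0,"turn": 0},
  ],
)

```text
clock: 7.07
position: [0.439, -0.1333, 0.2736]
ee_rot: [0.008, 0.999, -0.05, 0.022]
contact_force: [0.5, 0.5, -2.4]
width: 0.021
```

```bash
cat > s.py <<'E'
from h import *
from scipy.spatial.transform import Rotation as Ro
def st():
    s=get_state();q=s['ee_rot'];R=Ro.from_quat(np.roll(q,-1)).as_matrix()
    print('t',round(s['clock'],2),'pos',s['position'].round(4),'yaw',np.arctan2(R[1,0],R[0,0]).round(4),'toolz',R[:,2].round(4),'q',s['qpos'].round(2),'F',s['contact_force'].round(1),'w',s['width'].round(4)); return s,R
if __name__=='__main__': st()
E
python3 s.py
```

```text
Traceback (most recent call last):
  File "s.py", line 6, in <module>
    if __name__=='__main__': st()
                             ~~^^
  File "s.py", line 5, in st
    print('t',round(s['clock'],2),'pos',s['position'].round(4),'yaw',np.arctan2(R[1,0],R[0,0]).round(4),'toolz',R[:,2].round(4),'q',s['qpos'].round(2),'F',s['contact_force'].round(1),'w',s['width'].round(4)); return s,R
                                                                                                                                                                                           ^^^^^^^^^^^^^^^^
AttributeError: 'float' object has no attribute 'round'
```

>>> play_rows(
  series=[
    {"fingers": 1,"dx": -1,"dy": 14,"dz": 0,"turn": 0.04},
    {"fingers": 1,"dx": -1,"dy": 28,"dz": 0,"turn": 0.082},
    {"fingers": 1,"dx": -1,"dy": 28,"dz": 0,"turn": 0.082},
    {"fingers": 1,"dx": -1,"dy": 28,"dz": 0,"turn": 0.082},
    {"fingers": 1,"dx": -1,"dy": 28,"dz": 0,"turn": 0.082},
    {"fingers": 1,"dx": -1,"dy": 28,"dz": 0,"turn": 0.082},
    {"fingers": 1,"dx": -1,"dy": 28,"dz": 0,"turn": 0.082},
    {"fingers": 1,"dx": -1,"dy": 28,"dz": 0,"turn": 0.082},
    {"fingers": 1,"dx": -1,"dy": 28,"dz": 0,"turn": 0.082},
    {"fingers": 1,"dx": -1,"dy": 28,"dz": 0,"turn": 0.082},
    {"fingers": 1,"dx": -1,"dy": 28,"dz": 0,"turn": 0.082},
    {"fingers": 1,"dx": -1,"dy": 28,"dz": 0,"turn": 0.082},
    {"fingers": 1,"dx": -1,"dy": 28,"dz": 0,"turn": 0.082},
    {"fingers": 1,"dx": -1,"dy": 28,"dz": 0,"turn": 0.082},
    {"fingers": 1,"dx": -1,"dy": 28,"dz": 0,"turn": 0.082},
    {"fingers": 1,"dx": -1,"dy": 28,"dz": 0,"turn": 0.082},
    {"fingers": 1,"dx": 0,"dy": 14,"dz": 0,"turn": 0.04},
    {"fingers": 1,"dx": 0,"dy": 0,"dz": 0,"turn": 0},
    {"fingers": 1,"dx": 0,"dy": 0,"dz": 0,"turn": 0},
  ],
)

```text
clock: 8.65
position: [0.4056, 0.333, 0.2472]
ee_rot: [-0.007, 0.804, 0.594, 0.002]
contact_force: [-0.8, 0.4, -1.6]
width: 0.021
```

```bash
sed -i "s/s\['width'\].round(4)/round(s['width'],4)/" s.py; python3 s.py
```

```text
t 8.65 pos [0.4056 0.333  0.2472] yaw 1.2732 toolz [-0.0045  0.0129 -0.9999] q [ 0.55  0.19  1.6   0.01  1.34 -0.73] F [-0.8  0.4 -1.6] w 0.021
```

>>> play_rows(
  series=[
    {"fingers": 1,"dx": 9,"dy": -8,"dz": 2,"turn": -0.03},
    {"fingers": 1,"dx": 9,"dy": -8,"dz": 0,"turn": -0.03},
    {"fingers": 1,"dx": 0,"dy": 0,"dz": 0,"turn": 0},
    {"fingers": 1,"dx": 0,"dy": 0,"dz": -10,"turn": 0},
    {"fingers": 1,"dx": 0,"dy": 0,"dz": -10,"turn": 0},
    {"fingers": 1,"dx": 0,"dy": 0,"dz": 0,"turn": 0},
    {"fingers": 1,"dx": 0,"dy": 0,"dz": 0,"turn": 0},
  ],
)

```text
clock: 9.23
position: [0.4251, 0.309, 0.2251]
ee_rot: [-0.006, 0.826, 0.564, -0.001]
contact_force: [0.7, 0.1, -1.5]
width: 0.0207
```

```bash
python3 - <<'E'
from s import *
s,R=st()
p=s['position'];LP=lambda v: p+R@np.array([v[0],-v[1],-(v[2]-.0084)])
for im in (get_image('side'),get_image('top')):
    n='side' if im['rvec'][0]!=0 and ray(im,0,0)[0][1]>.5 else 'top'
    x0,y0,w,h=(230,200,160,150) if n=='side' else (80,170,120,120)
    sc=4 if n=='side' else 4
    img=cv2.resize(im['pixels'][y0:y0+h,x0:x0+w,::-1],None,fx=sc,fy=sc,interpolation=cv2.INTER_CUBIC)
    for y in (-.018,.018):
        pts=[LP((x,y,z)) for x,z in((0,-.07),(0,-.092),(.004,-.1),(.022,-.1),(.026,-.08))]
        q=np.int32([[(u-x0+.5)*sc,(v-y0+.5)*sc] for u,v in [proj(im,k) for k in pts]]);cv2.polylines(img,[q],False,(0,0,255),1)
    ex=np.array([np.cos(-.357),np.sin(-.357),0])*.038;c=np.array([.4457,.3774,.125])
    q=np.int32([[(u-x0+.5)*sc,(v-y0+.5)*sc] for u,v in [proj(im,c-ex),proj(im,c+ex)]]);cv2.polylines(img,[q],False,(0,255,0),1)
    cv2.imwrite('pics/h_%s.png'%n,img[:600,:800])
E
```

```text
t 9.23 pos [0.4251 0.309  0.2251] yaw 1.1979 toolz [-0.0074  0.0084 -0.9999] q [ 0.49  0.21  1.64  0.01  1.3  -0.71] F [ 0.7  0.1 -1.5] w 0.0207
```

View pics/h_side.png

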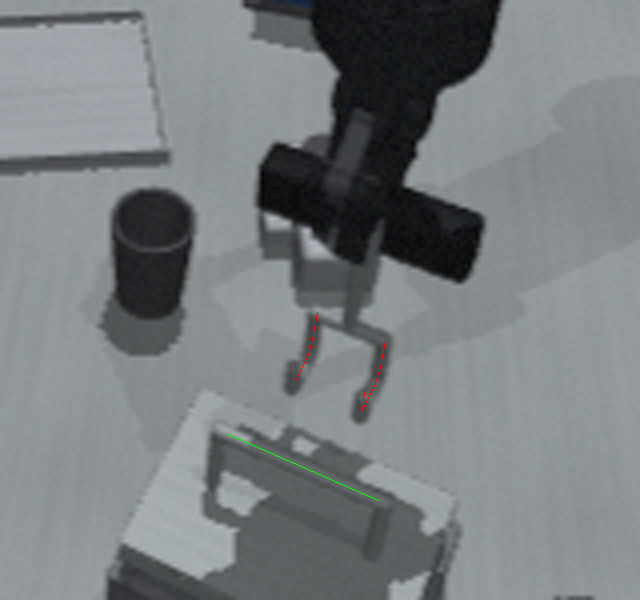

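>>> play_rows(
  series=[
    {"fingers": 1,"dx": -4,"dy": 2,"dz": -9,"turn": 0.016},
    {"fingers": 1,"dx": 0,"dy": 0,"dz": -9,"turn": 0},
    {"fingers": 1,"dx": 0,"dy": 0,"dz": -7,"turn": 0},
    {"fingers": 1,"dx": 0,"dy": 0,"dz": 0,"turn": 0},
    {"fingers": 1,"dx": 3,"dy": 8,"dz": 0,"turn": 0},
    {"fingers": 1,"dx": 3,"dy": 8,"dz": 0,"turn": 0},
    {"fingers": 1,"dx": 3,"dy": 8,"dz": 0,"turn": 0},
    {"fingers": 1,"dx": 0,"dy": 0,"dz": 0,"turn": 0},
    {"fingers": 1,"dx": 0,"dy": 0,"dz": 0,"turn": 0},
  ],
)

```text
clock: 10.08
position: [0.4305, 0.34, 0.1983]
ee_rot: [-0.006, 0.82, 0.572, 0.001]
contact_force: [0.5, 0.2, -2.3]
width: 0.0207
```

```bash
cat >> s.py <<'E'
def rel(R,p,c=(.4457,.3774),yl=-.357):
    z=R[:,2]; seat=p+R@np.array([.013,0,.1004]); d=seat[:2]-np.array(c); a=np.array([np.cos(yl),np.sin(yl)]);b=np.array([-a[1],a[0]])
    print('seat',seat.round(4),'along bar',(d@a).round(4),'across',(d@b).round(4),'dir across',b.round(3))
E
python3 -c "
from s import *
s,R=st();rel(R,s['position'])"
```

```text
t 10.08 pos [0.4305 0.34   0.1983] yaw 1.2183 toolz [-0.0058  0.0104 -0.9999] q [ 0.53  0.26  1.63  0.01  1.24 -0.69] F [ 0.5  0.2 -2.3] w 0.0207
seat [0.4344 0.3533 0.098 ] along bar -0.0021 across -0.0266 dir across [0.349 0.937]
```

>>> play_rows(
  series=[
    {"fingers": 1,"dx": 3,"dy": 7,"dz": 1,"turn": 0},
    {"fingers": 1,"dx": 2,"dy": 7,"dz": 0,"turn": 0},
    {"fingers": 1,"dx": 3,"dy": 7,"dz": 0,"turn": 0},
    {"fingers": 1,"dx": 0,"dy": 0,"dz": 0,"turn": 0},
    {"fingers": 1,"dx": 0,"dy": 0,"dz": 0,"turn": 0},
  ],
)

```text
clock: 10.5
position: [0.44, 0.3642, 0.1999]
ee_rot: [-0.006, 0.82, 0.572, 0.001]
contact_force: [-0.7, -0.0, -2.8]
width: 0.0205
```

```bash
python3 -c "
from s import *
s,R=st();rel(R,s['position'])
im=get_image('side');save(im,'hook.png',(240,230,360,380),4)"
```

```text
t 10.5 pos [0.44   0.3642 0.1999] yaw 1.2189 toolz [-0.0044  0.0113 -0.9999] q [ 0.56  0.29  1.59  0.01  1.26 -0.66] F [-0.7 -0.  -2.8] w 0.0205
seat [0.4441 0.3775 0.0997] along bar -0.0016 across -0.0005 dir across [0.349 0.937]
```

View pics/hook.png

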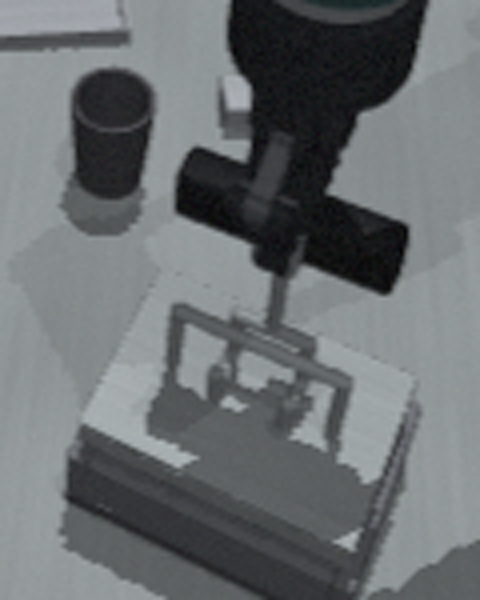

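>>> play_rows(
  series=[
    {"fingers": 1,"dx": 0,"dy": 0,"dz": 7,"turn": 0},
    {"fingers": 1,"dx": 0,"dy": 0,"dz": 6,"turn": 0},
    {"fingers": 1,"dx": 0,"dy": 0,"dz": 5,"turn": 0},
    {"fingers": 1,"dx": 0,"dy": 0,"dz": 4,"turn": 0},
    {"fingers": 1,"dx": 0,"dy": 0,"dz": 3,"turn": 0},
    {"fingers": 1,"dx": 0,"dy": 0,"dz": 3,"turn": 0},
    {"fingers": 1,"dx": 0,"dy": 0,"dz": 3,"turn": 0},
    {"fingers": 1,"dx": 0,"dy": 0,"dz": 0,"turn": 0},
    {"fingers": 1,"dx": 0,"dy": 0,"dz": 0,"turn": 0},
  ],
)

```text
clock: 11.3
position: [0.4388, 0.3622, 0.2338]
ee_rot: [-0.006, 0.82, 0.572, 0.0]
contact_force: [-0.6, 0.5, -4.1]
width: 0.0211
```

```bash
python3 -c "
from s import *
s,R=st();rel(R,s['position'])"
```

```text
t 11.3 pos [0.4388 0.3622 0.2338] yaw 1.2177 toolz [-0.0063  0.0093 -0.9999] q [ 0.56  0.27  1.53  0.01  1.34 -0.66] F [-0.6  0.5 -4.1] w 0.0211
seat [0.4427 0.3753 0.1335] along bar -0.0021 across -0.003 dir across [0.349 0.937]
```

>>> play_rows(
  series=[
    {"fingers": 1,"dx": 0,"dy": 0,"dz": 3,"turn": 0},
    {"fingers": 1,"dx": 0,"dy": 0,"dz": 4,"turn": 0},
    {"fingers": 1,"dx": 0,"dy": 0,"dz": 4,"turn": 0},
    {"fingers": 1,"dx": 0,"dy": 0,"dz": 5,"turn": 0},
    {"fingers": 1,"dx": 0,"dy": 0,"dz": 6,"turn": 0},
    {"fingers": 1,"dx": 0,"dy": 0,"dz": 7,"turn": 0},
    {"fingers": 1,"dx": 0,"dy": 0,"dz": 7,"turn": 0},
    {"fingers": 1,"dx": 0,"dy": 0,"dz": 7,"turn": 0},
    {"fingers": 1,"dx": 0,"dy": 0,"dz": 5,"turn": 0},
    {"fingers": 1,"dx": 0,"dy": 0,"dz": 3,"turn": 0},
    {"fingers": 1,"dx": 0,"dy": 0,"dz": 0,"turn": 0},
    {"fingers": 1,"dx": 0,"dy": 0,"dz": 0,"turn": 0},
  ],
)

```text
clock: 12.3
position: [0.4386, 0.3621, 0.2905]
ee_rot: [-0.006, 0.82, 0.572, 0.0]
contact_force: [-0.0, -0.9, -3.7]
width: 0.0205
```

```bash
python3 -c "
from s import *
s,R=st();rel(R,s['position'])
im=get_image('side');save(im,'lift.png',(220,180,380,383),3)"
```

```text
t 12.3 pos [0.4386 0.3621 0.2905] yaw 1.2177 toolz [-0.0063  0.0092 -0.9999] q [ 0.56  0.24  1.43  0.01  1.47 -0.66] F [-0.  -0.9 -3.7] w 0.0205
seat [0.4424 0.3752 0.1902] along bar -0.0023 across -0.0032 dir across [0.349 0.937]
```

View pics/lift.png

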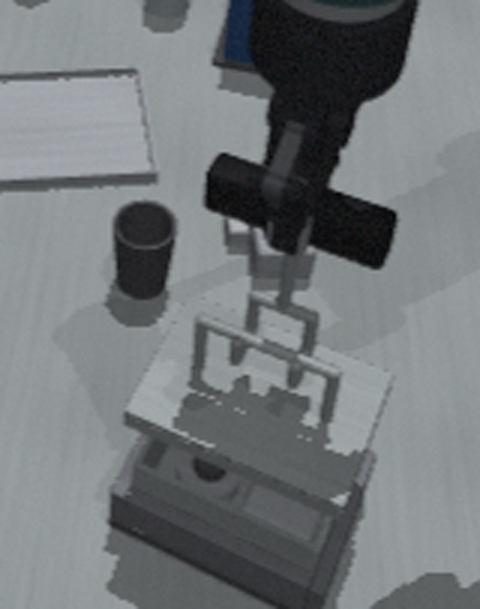

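>>> play_rows(
  series=[
    {"fingers": 1,"dx": 0,"dy": -3,"dz": 0,"turn": 0.005},
    {"fingers": 1,"dx": 0,"dy": -5,"dz": 0,"turn": 0.01},
    {"fingers": 1,"dx": 0,"dy": -7,"dz": 0,"turn": 0.015},
    {"fingers": 1,"dx": 1,"dy": -9,"dz": 0,"turn": 0.02},
    {"fingers": 1,"dx": 1,"dy": -11,"dz": 0,"turn": 0.02},
    {"fingers": 1,"dx": 1,"dy": -13,"dz": 0,"turn": 0.02},
    {"fingers": 1,"dx": 1,"dy": -14,"dz": 0,"turn": 0.02},
    {"fingers": 1,"dx": 1,"dy": -14,"dz": 0,"turn": 0.02},
    {"fingers": 1,"dx": 1,"dy": -14,"dz": 0,"turn": 0.02},
    {"fingers": 1,"dx": 1,"dy": -14,"dz": 0,"turn": 0.02},
    {"fingers": 1,"dx": 2,"dy": -14,"dz": 0,"turn": 0.02},
    {"fingers": 1,"dx": 2,"dy": -14,"dz": 0,"turn": 0.02},
    {"fingers": 1,"dx": 2,"dy": -14,"dz": 0,"turn": 0.02},
    {"fingers": 1,"dx": 2,"dy": -14,"dz": 0,"turn": 0.02},
    {"fingers": 1,"dx": 3,"dy": -13,"dz": 0,"turn": 0.02},
    {"fingers": 1,"dx": 4,"dy": -13,"dz": 0,"turn": 0.02},
    {"fingers": 1,"dx": 5,"dy": -12,"dz": 0,"turn": 0.02},
    {"fingers": 1,"dx": 6,"dy": -11,"dz": 0,"turn": 0.02},
    {"fingers": 1,"dx": 7,"dy": -10,"dz": 0,"turn": 0.02},
    {"fingers": 1,"dx": 8,"dy": -9,"dz": 0,"turn": 0.02},
  ],
)

```text
clock: 14.02
position: [0.4791, 0.1152, 0.2834]
ee_rot: [-0.006, 0.69, 0.723, -0.01]
contact_force: [0.2, -0.1, -4.3]
width: 0.0206
```

```bash
python3 -c "
from s import *
s,R=st();rel(R,s['position'],(.6267,.0197),.198)"
```

```text
t 14.02 pos [0.4791 0.1152 0.2834] yaw 1.6175 toolz [-0.0226 -0.0059 -0.9997] q [ 0.1   0.14  1.58 -0.    1.44 -1.52] F [ 0.2 -0.1 -4.3] w 0.0206
seat [0.4762 0.1276 0.1829] along bar -0.1263 across 0.1354 dir across [-0.197  0.98 ]
```

>>> play_rows(
  series=[
    {"fingers": 1,"dx": 10,"dy": -8,"dz": 0,"turn": 0.012},
    {"fingers": 1,"dx": 11,"dy": -8,"dz": 0,"turn": 0.012},
    {"fingers": 1,"dx": 12,"dy": -9,"dz": 0,"turn": 0.012},
    {"fingers": 1,"dx": 12,"dy": -9,"dz": 0,"turn": 0.012},
    {"fingers": 1,"dx": 12,"dy": -9,"dz": 0,"turn": 0.012},
    {"fingers": 1,"dx": 12,"dy": -9,"dz": 0,"turn": 0.012},
    {"fingers": 1,"dx": 12,"dy": -8,"dz": 0,"turn": 0.012},
    {"fingers": 1,"dx": 12,"dy": -8,"dz": 0,"turn": 0.012},
    {"fingers": 1,"dx": 11,"dy": -8,"dz": 0,"turn": 0.012},
    {"fingers": 1,"dx": 10,"dy": -7,"dz": 0,"turn": 0.012},
    {"fingers": 1,"dx": 9,"dy": -6,"dz": 0,"turn": 0.012},
    {"fingers": 1,"dx": 8,"dy": -6,"dz": 0,"turn": 0.01},
    {"fingers": 1,"dx": 6,"dy": -4,"dz": 0,"turn": 0},
    {"fingers": 1,"dx": 4,"dy": -3,"dz": 0,"turn": 0},
    {"fingers": 1,"dx": 2,"dy": -1,"dz": 0,"turn": 0},
    {"fingers": 1,"dx": 0,"dy": 0,"dz": 0,"turn": 0},
    {"fingers": 1,"dx": 0,"dy": 0,"dz": 0,"turn": 0},
  ],
)

```text
clock: 15.43
position: [0.6253, -0.0014, 0.2783]
ee_rot: [-0.009, 0.634, 0.773, -0.015]
contact_force: [-0.7, 1.3, -3.7]
width: 0.0209
```

```bash
python3 -c "
from s import *
s,R=st();rel(R,s['position'],(.6267,.0197),.198)"
```

```text
t 15.43 pos [ 0.6253 -0.0014  0.2783] yaw 1.7688 toolz [-0.0318 -0.0118 -0.9994] q [-0.1   0.35  1.3  -0.02  1.52 -1.87] F [-0.7  1.3 -3.7] w 0.0209
seat [0.6196 0.0102 0.1779] along bar -0.0089 across -0.008 dir across [-0.197  0.98 ]
```

>>> play_rows(
  series=[
    {"fingers": 1,"dx": 2,"dy": 2,"dz": -2,"turn": 0},
    {"fingers": 1,"dx": 3,"dy": 4,"dz": -5,"turn": 0},
    {"fingers": 1,"dx": 2,"dy": 3,"dz": -7,"turn": 0},
    {"fingers": 1,"dx": 0,"dy": 0,"dz": -8,"turn": 0},
    {"fingers": 1,"dx": 0,"dy": 0,"dz": -8,"turn": 0},
    {"fingers": 1,"dx": 0,"dy": 0,"dz": -8,"turn": 0},
    {"fingers": 1,"dx": 0,"dy": 0,"dz": -8,"turn": 0},
    {"fingers": 1,"dx": 0,"dy": 0,"dz": -8,"turn": 0},
    {"fingers": 1,"dx": 0,"dy": 0,"dz": -6,"turn": 0},
    {"fingers": 1,"dx": 0,"dy": 0,"dz": -3,"turn": 0},
    {"fingers": 1,"dx": 0,"dy": 0,"dz": 0,"turn": 0},
    {"fingers": 1,"dx": 0,"dy": 0,"dz": 0,"turn": 0},
    {"fingers": 1,"dx": 0,"dy": 0,"dz": 0,"turn": 0},
    {"fingers": 1,"dx": 0,"dy": 0,"dz": 0,"turn": 0},
    {"fingers": 1,"dx": 0,"dy": 0,"dz": 0,"turn": 0},
    {"fingers": 1,"dx": 0,"dy": 0,"dz": 0,"turn": 0},
  ],
)

```text
clock: 16.77
position: [0.6308, 0.0105, 0.2084]
ee_rot: [-0.01, 0.633, 0.774, -0.015]
contact_force: [-0.4, 0.6, -3.8]
width: 0.0208
```

```bash
cat > m4.py <<'E'
from s import *
s,R=st();rel(R,s['position'],(.6267,.0197),.198)
lz=(s['position']+R@np.array([.013,0,.1004]))[2]-.062; print('lid z',round(lz,4))
S=get_image('side')
lm=masks_of(S,'lid')
for m in lm[:2]:
    c=m['region'].nonzero();print(round(m['p'],2),m['xy'],m['region'].sum())
x0,y0,w,h=170,150,150,140
img=cv2.resize(S['pixels'][y0:y0+h,x0:x0+w,::-1],None,fx=4,fy=4,interpolation=cv2.INTER_CUBIC)
r,f=fit([(S,lm[0]['region'])],[LIDBOX],(.6267,.0197,.198),lz);print('lid fit',r.round(4),round(f,3))
wire(img,S,place(LIDBOX,*r,lz),4,(x0,y0)); wire(img,S,place(TRAY,.6293,.0197,.1987),4,(x0,y0),(255,0,0))
cv2.imwrite('pics/m4.png',img)
E
python3 m4.py
```

```text
t 16.77 pos [0.6308 0.0105 0.2084] yaw 1.7709 toolz [-0.0338 -0.0109 -0.9994] q [-0.09  0.4   1.41 -0.01  1.37 -1.85] F [-0.4  0.6 -3.8] w 0.0208
seat [0.6248 0.0221 0.108 ] along bar -0.0014 across 0.0027 dir across [-0.197  0.98 ]
lid z 0.046
0.86 [237.7, 209.5] 1555
0.44 [302.5, 342.7] 4557
lid fit [0.6257 0.0211 0.2278] 0.074
```

View pics/m4.png

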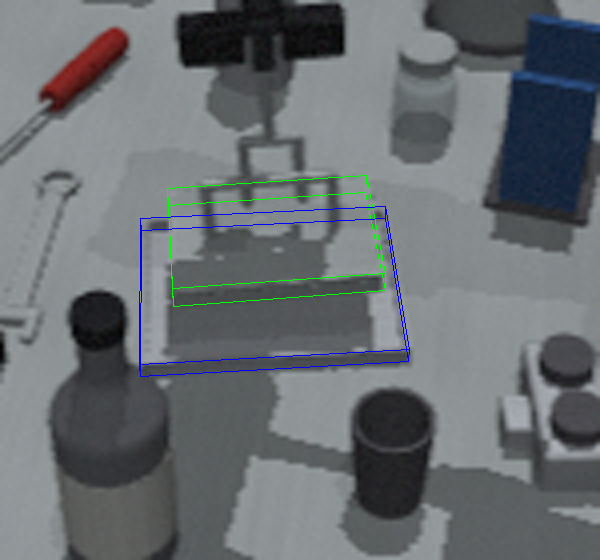

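>>> play_rows(
  series=[
    {"fingers": 1,"dx": 1,"dy": -1,"dz": -3,"turn": 0},
    {"fingers": 1,"dx": 1,"dy": -1,"dz": -5,"turn": 0},
    {"fingers": 1,"dx": 0,"dy": 0,"dz": -6,"turn": 0},
    {"fingers": 1,"dx": 0,"dy": 0,"dz": -5,"turn": 0},
    {"fingers": 1,"dx": 0,"dy": 0,"dz": -4,"turn": 0},
    {"fingers": 1,"dx": 0,"dy": 0,"dz": -3,"turn": 0},
    {"fingers": 1,"dx": 0,"dy": 0,"dz": -2,"turn": 0},
    {"fingers": 1,"dx": 0,"dy": 0,"dz": 0,"turn": 0},
    {"fingers": 1,"dx": 0,"dy": 0,"dz": 0,"turn": 0},
  ],
)

```text
clock: 17.62
position: [0.6324, 0.0083, 0.1764]
ee_rot: [-0.01, 0.633, 0.774, -0.015]
contact_force: [0.6, 0.2, -4.3]
width: 0.0208
```

```bash
cat > m5.py <<'E'
from s import *
s,R=st();rel(R,s['position'],(.6267,.0197),.198)
E
python3 m5.py
```

```text
t 17.62 pos [0.6324 0.0083 0.1764] yaw 1.7708 toolz [-0.0355 -0.0107 -0.9993] q [-0.09  0.42  1.45 -0.01  1.31 -1.86] F [ 0.6  0.2 -4.3] w 0.0208
seat [0.6263 0.02   0.076 ] along bar -0.0004 across 0.0004 dir across [-0.197  0.98 ]
```

>>> play_rows(
  series=[
    {"fingers": 1,"dx": 0,"dy": 0,"dz": -1,"turn": 0},
    {"fingers": 1,"dx": 0,"dy": 0,"dz": -2,"turn": 0},
    {"fingers": 1,"dx": 0,"dy": 0,"dz": -2,"turn": 0},
    {"fingers": 1,"dx": 0,"dy": 0,"dz": -1,"turn": 0},
    {"fingers": 1,"dx": 0,"dy": 0,"dz": -1,"turn": 0},
    {"fingers": 1,"dx": 0,"dy": 0,"dz": -1,"turn": 0},
    {"fingers": 1,"dx": 0,"dy": 0,"dz": -1,"turn": 0},
    {"fingers": 1,"dx": 0,"dy": 0,"dz": -1,"turn": 0},
    {"fingers": 1,"dx": 0,"dy": 0,"dz": -1,"turn": 0},
    {"fingers": 1,"dx": 0,"dy": 0,"dz": -1,"turn": 0},
    {"fingers": 1,"dx": 0,"dy": 0,"dz": -1,"turn": 0},
    {"fingers": 1,"dx": 0,"dy": 0,"dz": 0,"turn": 0},
  ],
)

```text
clock: 18.62
position: [0.6335, 0.0082, 0.1645]
ee_rot: [-0.009, 0.633, 0.774, -0.014]
contact_force: [0.4, -0.8, -2.1]
width: 0.0204
```

```bash
python3 m5.py
```

```text
t 18.62 pos [0.6335 0.0082 0.1645] yaw 1.7709 toolz [-0.0315 -0.0111 -0.9994] q [-0.09  0.43  1.47 -0.01  1.28 -1.86] F [ 0.4 -0.8 -2.1] w 0.0204
seat [0.6277 0.0199 0.0641] along bar 0.0011 across -0.0 dir across [-0.197  0.98 ]
```

>>> play_rows(
  series=[
    {"fingers": 1,"dx": 0,"dy": 0,"dz": -4,"turn": 0},
    {"fingers": 1,"dx": 0,"dy": 0,"dz": -5,"turn": 0},
    {"fingers": 1,"dx": 0,"dy": 0,"dz": -5,"turn": 0},
    {"fingers": 1,"dx": 0,"dy": 0,"dz": -4,"turn": 0},
    {"fingers": 1,"dx": 0,"dy": 0,"dz": -2,"turn": 0},
    {"fingers": 1,"dx": 0,"dy": 0,"dz": 0,"turn": 0},
    {"fingers": 1,"dx": 0,"dy": 0,"dz": 0,"turn": 0},
  ],
)

```text
clock: 19.2
position: [0.6342, 0.0083, 0.1428]
ee_rot: [-0.008, 0.633, 0.774, -0.014]
contact_force: [-0.4, -0.3, -1.5]
width: 0.0211
```

```bash
python3 m5.py
```

```text
t 19.2 pos [0.6342 0.0083 0.1428] yaw 1.7709 toolz [-0.0297 -0.0111 -0.9995] q [-0.09  0.44  1.5  -0.01  1.23 -1.85] F [-0.4 -0.3 -1.5] w 0.0211
seat [0.6286 0.0199 0.0423] along bar 0.0019 across -0.0002 dir across [-0.197  0.98 ]
```

>>> play_rows(
  series=[
    {"fingers": 1,"dx": 1,"dy": -5,"dz": 0,"turn": 0},
    {"fingers": 1,"dx": 2,"dy": -8,"dz": 0,"turn": 0},
    {"fingers": 1,"dx": 1,"dy": -8,"dz": 0,"turn": 0},
    {"fingers": 1,"dx": 2,"dy": -8,"dz": 0,"turn": 0},
    {"fingers": 1,"dx": 1,"dy": -8,"dz": 0,"turn": 0},
    {"fingers": 1,"dx": 2,"dy": -8,"dz": 0,"turn": 0},
    {"fingers": 1,"dx": 0,"dy": 0,"dz": 0,"turn": 0},
    {"fingers": 1,"dx": 0,"dy": 0,"dz": 0,"turn": 0},
  ],
)

```text
clock: 19.87
position: [0.645, -0.0435, 0.1435]
ee_rot: [-0.007, 0.633, 0.774, -0.014]
contact_force: [0.3, 0.1, -2.0]
width: 0.0209
```

```bash
python3 m5.py; python3 -c "
from h import *
im=get_image('side');save(im,'un.png',(170,120,330,260),4)"
```

```text
t 19.87 pos [ 0.645  -0.0435  0.1435] yaw 1.7695 toolz [-0.0276 -0.0126 -0.9995] q [-0.17  0.46  1.47 -0.02  1.24 -1.93] F [ 0.3  0.1 -2. ] w 0.0209
seat [ 0.6396 -0.0321  0.043 ] along bar 0.0025 across -0.0533 dir across [-0.197  0.98 ]
```

View pics/un.png

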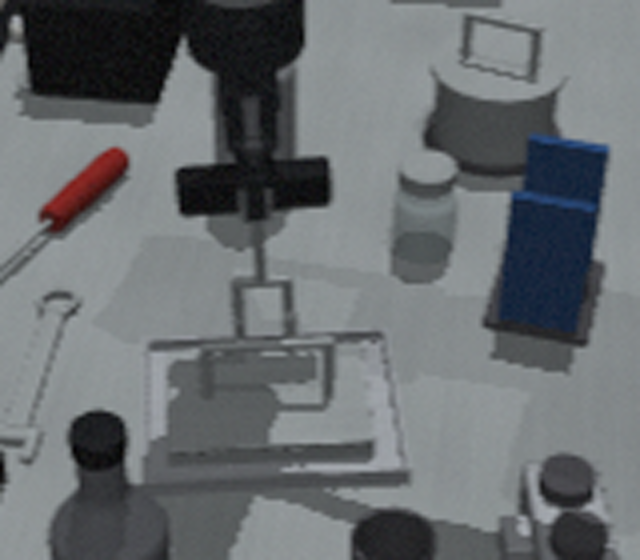

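>>> play_rows(
  series=[
    {"fingers": 1,"dx": 0,"dy": 0,"dz": 12,"turn": 0},
    {"fingers": 1,"dx": 0,"dy": 0,"dz": 20,"turn": 0},
    {"fingers": 1,"dx": 0,"dy": 0,"dz": 20,"turn": 0},
    {"fingers": 1,"dx": 0,"dy": 0,"dz": 20,"turn": 0},
    {"fingers": 1,"dx": 0,"dy": 0,"dz": 20,"turn": 0},
    {"fingers": 1,"dx": 0,"dy": 0,"dz": 20,"turn": 0},
    {"fingers": 1,"dx": 0,"dy": 0,"dz": 10,"turn": 0},
  ],
)

```text
clock: 20.5
position: [0.6405, -0.0406, 0.2656]
ee_rot: [-0.013, 0.633, 0.774, -0.016]
contact_force: [-0.2, -0.5, -1.1]
width: 0.021
```

>>> play_rows(
  series=[
    {"fingers": 1,"dx": -10,"dy": -3,"dz": 0,"turn": -0.09},
    {"fingers": 1,"dx": -10,"dy": -3,"dz": 0,"turn": -0.09},
    {"fingers": 1,"dx": -10,"dy": -3,"dz": 0,"turn": -0.09},
    {"fingers": 1,"dx": -10,"dy": -3,"dz": 0,"turn": -0.09},
    {"fingers": 1,"dx": -10,"dy": -4,"dz": 0,"turn": -0.09},
    {"fingers": 1,"dx": -10,"dy": -4,"dz": 0,"turn": -0.09},
    {"fingers": 1,"dx": -10,"dy": -4,"dz": 0,"turn": -0.09},
    {"fingers": 1,"dx": -10,"dy": -4,"dz": 0,"turn": -0.09},
    {"fingers": 1,"dx": -10,"dy": -5,"dz": 0,"turn": -0.09},
    {"fingers": 1,"dx": -10,"dy": -5,"dz": 0,"turn": -0.09},
    {"fingers": 1,"dx": -10,"dy": -5,"dz": 0,"turn": -0.09},
    {"fingers": 1,"dx": -10,"dy": -5,"dz": 0,"turn": -0.09},
    {"fingers": 1,"dx": -10,"dy": -5,"dz": 0,"turn": -0.09},
    {"fingers": 1,"dx": -10,"dy": -5,"dz": 0,"turn": -0.09},
    {"fingers": 1,"dx": -10,"dy": -5,"dz": 0,"turn": -0.09},
    {"fingers": 1,"dx": -10,"dy": -5,"dz": 0,"turn": -0.09},
    {"fingers": 1,"dx": -10,"dy": -5,"dz": 0,"turn": -0.09},
    {"fingers": 1,"dx": -10,"dy": -5,"dz": 0,"turn": -0.09},
    {"fingers": 1,"dx": 0,"dy": 0,"dz": 0,"turn": 0},
    {"fingers": 1,"dx": 0,"dy": 0,"dz": 0,"turn": 0},
  ],
)

```text
clock: 22.17
position: [0.4484, -0.1128, 0.2626]
ee_rot: [-0.021, 0.999, 0.04, -0.004]
contact_force: [0.0, 0.3, -1.9]
width: 0.0211
```

```bash
python3 m5.py
```

```text
t 22.17 pos [ 0.4484 -0.1128  0.2626] yaw 0.0807 toolz [-0.0096  0.0424 -0.9991] q [-0.42  0.1   1.68  0.04  1.39 -0.51] F [ 0.   0.3 -1.9] w 0.0211
seat [ 0.4604 -0.1075  0.1622] along bar -0.1881 across -0.092 dir across [-0.197  0.98 ]
```

>>> play_rows(
  series=[
    {"fingers": 1,"dx": -3,"dy": -8,"dz": 0,"turn": -0.06},
    {"fingers": 1,"dx": -3,"dy": -7,"dz": 0,"turn": -0.06},
    {"fingers": 1,"dx": -2,"dy": -6,"dz": 0,"turn": -0.05},
    {"fingers": 1,"dx": 0,"dy": 0,"dz": 0,"turn": 0},
    {"fingers": 1,"dx": 0,"dy": 0,"dz": 0,"turn": 0},
  ],
)

```text
clock: 22.58
position: [0.4428, -0.1322, 0.2621]
ee_rot: [-0.023, 0.999, -0.042, -0.001]
contact_force: [-0.2, -0.3, -1.3]
width: 0.0207
```

```bash
python3 m5.py
```

```text
t 22.58 pos [ 0.4428 -0.1322  0.2621] yaw -0.0832 toolz [-2.00e-04  4.55e-02 -9.99e-01] q [-0.47  0.1   1.68  0.04  1.38 -0.4 ] F [-0.2 -0.3 -1.3] w 0.0207
seat [ 0.4558 -0.1288  0.1618] along bar -0.1968 across -0.1119 dir across [-0.197  0.98 ]
```

>>> play_rows(
  series=[
    {"fingers": 1,"dx": -1,"dy": -3,"dz": 0,"turn": -0.01},
    {"fingers": 1,"dx": -1,"dy": -2,"dz": 0,"turn": -0.007},
    {"fingers": 1,"dx": 0,"dy": 0,"dz": -10,"turn": 0},
    {"fingers": 1,"dx": 0,"dy": 0,"dz": -10,"turn": 0},
    {"fingers": 1,"dx": 0,"dy": 0,"dz": -5,"turn": 0},
    {"fingers": 1,"dx": 0,"dy": 0,"dz": 0,"turn": 0},
    {"fingers": 1,"dx": 0,"dy": 0,"dz": 0,"turn": 0},
  ],
)

```text
clock: 23.17
position: [0.4421, -0.1358, 0.2341]
ee_rot: [-0.024, 0.999, -0.047, -0.001]
contact_force: [-0.2, -0.1, -1.2]
width: 0.0212
```

```bash
python3 m5.py; python3 -c "
from h import *
S=get_image('side');T=get_image('top')
a=S['pixels'][90:220,260:360,::-1];b=T['pixels'][190:290,260:360,::-1]
W=np.zeros((520,800,3),np.uint8);W[:,:400]=cv2.resize(a,(400,520));W[:400,400:]=cv2.resize(b,(400,400));cv2.imwrite('pics/rk.png',W)"
```

```text
t 23.17 pos [ 0.4421 -0.1358  0.2341] yaw -0.0932 toolz [ 4.000e-04  4.720e-02 -9.989e-01] q [-0.48  0.12  1.73  0.04  1.31 -0.4 ] F [-0.2 -0.1 -1.2] w 0.0212
seat [ 0.4551 -0.1322  0.1338] along bar -0.1982 across -0.1152 dir across [-0.197  0.98 ]
```

View pics/rk.png

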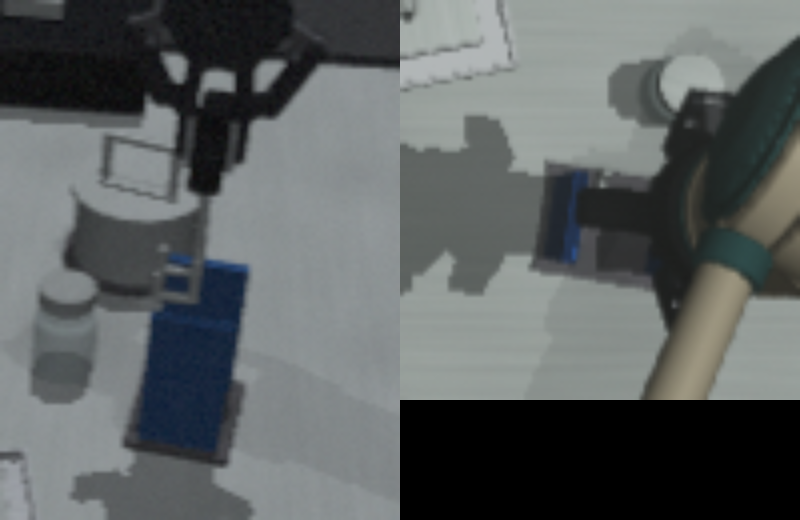

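>>> play_rows(
  series=[
    {"fingers": 1,"dx": 0,"dy": -2,"dz": -8,"turn": 0},
    {"fingers": 1,"dx": 0,"dy": 0,"dz": -12,"turn": 0},
    {"fingers": 1,"dx": 0,"dy": 0,"dz": -12,"turn": 0},
    {"fingers": 1,"dx": 0,"dy": 0,"dz": -12,"turn": 0},
    {"fingers": 1,"dx": 0,"dy": 0,"dz": -12,"turn": 0},
    {"fingers": 1,"dx": 0,"dy": 0,"dz": -12,"turn": 0},
    {"fingers": 1,"dx": 0,"dy": 0,"dz": -8,"turn": 0},
    {"fingers": 1,"dx": 0,"dy": 0,"dz": -3,"turn": 0},
    {"fingers": 1,"dx": 0,"dy": 0,"dz": 0,"turn": 0},
    {"fingers": 1,"dx": 0,"dy": 0,"dz": 0,"turn": 0},
  ],
)

```text
clock: 24.1
position: [0.4443, -0.1401, 0.1526]
ee_rot: [-0.021, 0.999, -0.046, 0.003]
contact_force: [1.1, 0.3, -0.7]
width: 0.021
```

```bash
python3 m5.py
```

```text
t 24.1 pos [ 0.4443 -0.1401  0.1526] yaw -0.0926 toolz [ 0.0081  0.0424 -0.9991] q [-0.49  0.19  1.87  0.05  1.1  -0.42] F [ 1.1  0.3 -0.7] w 0.021
seat [ 0.4581 -0.137   0.0524] along bar -0.1962 across -0.1205 dir across [-0.197  0.98 ]
```

>>> play_rows(
  series=[
    {"fingers": 1,"dx": -2,"dy": 2,"dz": -5,"turn": 0},
    {"fingers": 1,"dx": -1,"dy": 1,"dz": -5,"turn": 0},
    {"fingers": 1,"dx": 0,"dy": 0,"dz": -4,"turn": 0},
    {"fingers": 1,"dx": 0,"dy": 0,"dz": -2,"turn": 0},
    {"fingers": 1,"dx": 0,"dy": 0,"dz": -1,"turn": 0},
    {"fingers": 1,"dx": 0,"dy": 0,"dz": -1,"turn": 0},
    {"fingers": 1,"dx": 0,"dy": 0,"dz": 0,"turn": 0},
  ],
)

```text
clock: 24.68
position: [0.4424, -0.1374, 0.1348]
ee_rot: [-0.02, 0.999, -0.046, 0.005]
contact_force: [-0.4, 0.3, -1.7]
width: 0.0207
```

```bash
python3 m5.py
```

```text
t 24.68 pos [ 0.4424 -0.1374  0.1348] yaw -0.0924 toolz [ 0.0125  0.0402 -0.9991] q [-0.48  0.2   1.9   0.05  1.05 -0.42] F [-0.4  0.3 -1.7] w 0.0207
seat [ 0.4566 -0.1346  0.0346] along bar -0.1971 across -0.1178 dir across [-0.197  0.98 ]
```

Squeeze down to 20 N and settle onto the plates.

>>> play_rows(
  series=[
    {"fingers": 1,"dx": 0,"dy": 0,"dz": -1,"turn": 0},
    {"fingers": 1,"dx": 0,"dy": 0,"dz": -1,"turn": 0},
    {"fingers": 1,"dx": 0,"dy": 0,"dz": -1,"turn": 0},
    {"fingers": 1,"dx": 0,"dy": 0,"dz": -1,"turn": 0},
    {"fingers": 1,"dx": 0,"dy": 0,"dz": -1,"turn": 0},
    {"fingers": 1,"dx": 0,"dy": 0,"dz": -1,"turn": 0},
    {"fingers": 1,"dx": 0,"dy": 0,"dz": 0,"turn": 0},
  ],
  squeeze=20,
)

```text
clock: 25.27
position: [0.4432, -0.1377, 0.1303]
ee_rot: [-0.02, 0.999, -0.046, 0.006]
contact_force: [0.4, -0.1, -0.4]
width: 0.021
```

```bash
python3 m5.py
```

```text
t 25.27 pos [ 0.4432 -0.1377  0.1303] yaw -0.0924 toolz [ 0.0144  0.0393 -0.9991] q [-0.48  0.21  1.91  0.05  1.03 -0.42] F [ 0.4 -0.1 -0.4] w 0.021
seat [ 0.4576 -0.135   0.0301] along bar -0.1963 across -0.1184 dir across [-0.197  0.98 ]
```

>>> play_rows(
  series=[
    {"fingers": 1,"dx": 0,"dy": 0,"dz": -1,"turn": 0},
    {"fingers": 1,"dx": 0,"dy": 0,"dz": -1,"turn": 0},
    {"fingers": 1,"dx": 0,"dy": 0,"dz": -1,"turn": 0},
    {"fingers": 1,"dx": 0,"dy": 0,"dz": 0,"turn": 0},
    {"fingers": 1,"dx": 0,"dy": 0,"dz": 0,"turn": 0},
  ],
)

```text
clock: 25.68
position: [0.4435, -0.1379, 0.1303]
ee_rot: [-0.019, 0.999, -0.046, 0.007]
contact_force: [-0.4, -0.1, -1.8]
width: 0.0207
```

>>> play_rows(
  series=[
    {"fingers": 1,"dx": 0,"dy": 0,"dz": -3,"turn": 0},
    {"fingers": 1,"dx": 0,"dy": 0,"dz": -2,"turn": 0},
    {"fingers": 1,"dx": 0,"dy": 0,"dz": 0,"turn": 0},
    {"fingers": 1,"dx": 0,"dy": 0,"dz": 0,"turn": 0},
  ],
)

```text
clock: 26.02
position: [0.4442, -0.1378, 0.1299]
ee_rot: [-0.019, 0.999, -0.046, 0.009]
contact_force: [-0.1, -0.4, -2.1]
width: 0.0208
```

```bash
python3 -c "
from s import *
st()
S=get_image('side');r=best(S,'lifter')
f=fit([(S,r)],[HAND],(.4425,-.137,-.09),.12);print(f)"
```

```text
t 26.02 pos [ 0.4442 -0.1378  0.1299] yaw -0.0924 toolz [ 0.0198  0.0366 -0.9991] q [-0.48  0.21  1.91  0.05  1.03 -0.42] F [-0.1 -0.4 -2.1] w 0.0208
(array([ 0.44734662, -0.1422904 , -0.07191025]), np.float64(0.2027062177658081))
```

>>> play_rows(
  series=[
    {"fingers": 0.4,"dx": 0,"dy": 0,"dz": 0,"turn": 0},
    {"fingers": 0.2,"dx": 0,"dy": 0,"dz": 0,"turn": 0},
    {"fingers": 0,"dx": 0,"dy": 0,"dz": 0,"turn": 0},
    {"fingers": -0.5,"dx": 0,"dy": 0,"dz": 0,"turn": 0},
    {"fingers": -1,"dx": 0,"dy": 0,"dz": 0,"turn": 0},
    {"fingers": -1,"dx": 0,"dy": 0,"dz": 0,"turn": 0},
    {"fingers": -1,"dx": 0,"dy": 0,"dz": 0,"turn": 0},
    {"fingers": -1,"dx": 0,"dy": 0,"dz": 0,"turn": 0},
  ],
)

```text
clock: 26.78
position: [0.4442, -0.1378, 0.1278]
ee_rot: [-0.02, 0.999, -0.046, 0.008]
contact_force: [-0.3, -0.1, 0.5]
width: 0.0857
```

```bash
python3 s.py
```

```text
t 26.78 pos [ 0.4442 -0.1378  0.1278] yaw -0.0929 toolz [ 0.0176  0.0383 -0.9991] q [-0.48  0.21  1.91  0.05  1.02 -0.42] F [-0.3 -0.1  0.5] w 0.0857
```

Raise straight up and clear, then look.

>>> play_rows(
  series=[
    {"fingers": -1,"dx": 0,"dy": 0,"dz": 8,"turn": 0},
    {"fingers": -1,"dx": 0,"dy": 0,"dz": 12,"turn": 0},
    {"fingers": -1,"dx": 0,"dy": 0,"dz": 20,"turn": 0},
    {"fingers": -1,"dx": 0,"dy": 0,"dz": 20,"turn": 0},
    {"fingers": -1,"dx": 0,"dy": 0,"dz": 20,"turn": 0},
    {"fingers": -1,"dx": 0,"dy": 0,"dz": 20,"turn": 0},
    {"fingers": -1,"dx": 0,"dy": 0,"dz": 20,"turn": 0},
    {"fingers": -1,"dx": -10,"dy": 20,"dz": 0,"turn": 0},
    {"fingers": -1,"dx": -15,"dy": 20,"dz": 0,"turn": 0},
    {"fingers": -1,"dx": -15,"dy": 20,"dz": 0,"turn": 0},
    {"fingers": -1,"dx": -15,"dy": 20,"dz": 0,"turn": 0},
    {"fingers": -1,"dx": -15,"dy": 20,"dz": 0,"turn": 0},
    {"fingers": -1,"dx": -10,"dy": 20,"dz": 0,"turn": 0},
    {"fingers": -1,"dx": 0,"dy": 0,"dz": 0,"turn": 0},
    {"fingers": -1,"dx": 0,"dy": 0,"dz": 0,"turn": 0},
  ],
)

```text
clock: 28.03
position: [0.3604, -0.0141, 0.2628]
ee_rot: [-0.018, 0.999, -0.047, 0.013]
contact_force: [0.1, -0.1, -0.2]
width: 0.0856
```

```bash
python3 - <<'E'
from s import *
st()
S=get_image('side');T=get_image('top')
a=S['pixels'][100:270,180:340,::-1];b=T['pixels'][130:290,190:350,::-1]
W=np.zeros((600,800,3),np.uint8);W[:425,:400]=cv2.resize(a,(400,425));W[:400,400:]=cv2.resize(b,(400,400));cv2.imwrite('pics/end.png',W)
for n,im in (('T',T),('S',S)):
  try: print(n,fit([(im,best(im,'lid'))],[LIDBOX,BOW],(.627,.02,.2),.004), fit([(im,best(im,'lifter'))],[HAND],(.44,-.137,-.09),.12))
  except Exception as e: print(e)
for l in ('can_a','jar_a','pot_lid','caliper'):
    for m in masks_of(S,l)[:2]: print(l,round(m['p'],2),np.round(m['xy']))
E
```

```text
t 28.03 pos [ 0.3604 -0.0141  0.2628] yaw -0.0954 toolz [ 0.0281  0.0349 -0.999 ] q [-0.27 -0.09  1.87  0.04  1.34 -0.19] F [ 0.1 -0.1 -0.2] w 0.0856
T (array([0.62733809, 0.02134298, 0.20039217]), np.float64(0.03499555587768555)) (array([ 0.44343879, -0.13851513, -0.08004457]), np.float64(0.2258373498916626))
S (array([0.63179122, 0.02292454, 0.19240323]), np.float64(0.03916275501251221)) (array([ 0.44689945, -0.1372849 , -0.08038618]), np.float64(0.18343651294708252))
can_a 0.75 [198. 262.]
can_a 0.71 [232. 146.]
jar_a 0.63 [275. 173.]
jar_a 0.57 [268. 264.]
pot_lid 0.86 [293. 135.]
caliper 0.71 [314. 256.]
```

View pics/end.png

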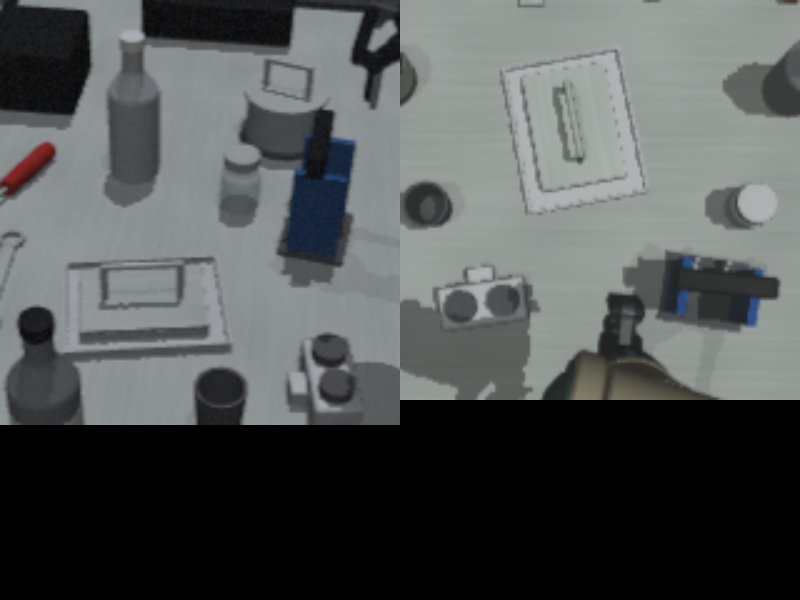

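```bash
python3 -c "
from rig import *
print(sign_off())"
```

```text
the job is handed in; nothing more can be done
None
```

The job is done and handed in at about 28 s of the 72 s allowed. The lid lies flat in the drip tray, bow up, and the lifter hangs back in its stand with the gripper clear.

**What I did:** I took the lifter by its handle, hooked it under the lid's bow and lifted the lid off. I carried the lid round the bottles, lowered it slowly into the tray until the weight came off, then unhooked. I hung the lifter across both plates of the stand, let go and moved away. The gripper never touched the lid.

**Last checks:**
- **Lid:** the final pictures put it within about 3 mm and 0.01 rad of the tray's centre.
- **Lifter:** it is across both plates at (0.445, -0.138). That is about 4 mm from where it first hung.
- **Bystanders:** the network's positions in the side picture agree with the start to within about 4 pixels, and nothing looks shifted.
- **Forces:** the readings at the end of each move stayed around 4 N or less.

**What disagreed or fell short:**
- **Cameras:** the two cameras differ by 4 to 5 mm in x, so I used the mean of the two.
- **Tool tilt:** the tool leaned up to about 2.7 degrees during the moves and could not be corrected. The lifter went onto the stand about 2 degrees off level and should have settled by a few mm on release.
- **Lifter fit:** the outline fit for the lifter was loose (overlap error about 0.2), so I judged its hang mainly from the picture.

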